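Silence the plug-in radios before a noise-floor reading

ROBOT

A 7-joint arm with a two-finger parallel gripper is mounted at the origin on the work surface. World frame = base frame: x ahead of the robot, y to its left, z up, the work surface at z = 0. Lengths are in m, angles in rad, forces in N, time in s.
With the tool pointing down it reaches from about 0.35 to 0.9 m from the base axis. Payload 8.1 kg.
Tool frame: the origin (TCP) lies on the centre line of the jaws, within the pads' length; the fingertips stand 19 mm ahead of it and the grasp point (between the pads) is the TCP (arm.tip_reach is the distance from the TCP to the fingertips, in m); z points along the fingers, y is the line along which they close (so a half turn about z gives the same grasp; the last joint's range is limited). The gripper opens to 92 mm and grips with 3 to 60 N. Pads are 19 mm wide; open, the fingers measure 130 mm over their backs; the gripper's body (75 mm by 190 mm) begins 47 mm behind the grasp point.
Start: joints at [-1.307, 0.434, 0.025, 1.573, -0.012, 1.134, -0.075], TCP at [0.224, 0.583, 0.207] pointing down, gripper open.
Joint ranges: [-2.62, 2.62], [-0.44, 2.09], [-1.27, 1.32], [0.08, 2.57], [-1.32, 4.46], [0.12, 2], [-2.74, 2.74]. Speed limits (rad/s): [2.22, 2.22, 3.01, 3.01, 3.14, 3.14, 3.14].

INTERFACE

Orientations are given as a rotation vector (axis times angle).
In Python, from cell import arm gives the robot as it stands.
- The arm moves only by the tool arm_command, never from a script. Its argument "targets" is a list that holds one entry, the list of rows, each a list of 6 numbers: the shift along the tool's x, y, z in m, then the turn, a rotation vector about the tool's x, y, z in rad. A call has 1 to 10 rows; each row shifts and turns the commanded pose from where the row before left it, along the tool's axes as they then stand; what a row does not reach is not made up. A row lasts 1/8 s, in which the tool goes at most 62.5 mm and 10.7 degrees, less where a joint would pass 70% of its speed; a pose out of reach is approached as far as the arm can. A call with a gripper value outside its range is refused whole. "jaw" is the finger opening in m, from 0 to 0.0918, set as the call begins (left out, the last holds). The fingers move at their own pace and stop on an object; "newtons" is the grip in N (left out, the last holds). Time passes only in rows, so rows that do not move let the fingers close. It gives the time, the measured TCP pose, the force, the opening and the grip force at its end, in the units of the state.
- arm.observe(): the state, without advancing time (a new reading comes with each control period).
- arm.get_image(name): name is "scene" or "top"; returns a dict with "pixels" (480x640x3 uint8, red, green, blue), "z_map" (480x640 float32, m along the optical axis (not along the pixel's ray), 0 where there is no reading), "fx", "fy", "cx", "cy" (pixels), "dist" ([k1, k2, p1, p2, k3] as OpenCV has them; the pictures are not rectified), "xyz" and "rotation" of the camera in the world. Camera axes: x right, y down, z forward; pixel columns grow to the right and rows downward; lengths in m; the calibration is good to about 2 mm. A picture is of the moment at which its call begins.
- arm.sign_off(): hands the job in; it is judged then, once.
The state is a dict: "clock": time; "joints": joint angles; "dq": joint speeds; "joint_efforts": joint torques, N m; "position": TCP position; "ee_rot": TCP orientation; "force": force on the tool from outside, world axes, zero at the start; "ft_torque": the same for the moment, N m; "width": opening from 0.0 (shut) to 1.0 (fully open); "gripper_force": force on a finger pad.
Only numpy, scipy, OpenCV 4.12 (cv2) and the standard library are available. Lean on these libraries where they do the work, as an engineer would, in place of code of your own. Each camera call takes 0.05 s, during which the arm holds its last target. There are 200 camera calls.

TASK

Before the noise-floor reading the two plug-in radios on the bench's power strip, the unit with two antennas and the unit with one, must go quiet: switch off their two outlets with a light fingertip press on the raised end of the rocker switch in front of each, in either order. Leave the other three outlets on, unplug nothing, disturb nothing else on the bench, and draw the hand back clear.

Things in the scene. Friction and masses are not known exactly. Their poses are not given: they have to be found in the camera images.
- strip: white power strip fixed to the bench, 92 (its x) x 350 (its y) x 44 high; origin: centre of underside, z up, y along the row. Five outlets 1 to 5 from its +y end (left, seen from the robot), their middles in the top face at x +16 and y +120, +60, 0, -60, -120; the grey rocker switch of each, in a black frame, lies beside it on the robot's side, middle at x -27 and the same y
- rocker1_end (a point): top edge of rocker 1's end on the strip's -x side, 12 from its pivot (moves with it). On: it stands up, about 8 above the strip's face; pressed down it travels 5, takes about 4 N and half way snaps over to off by itself. Rocker 24 long (strip x), 18 wide, valley-shaped: press its raised half only, as a fingertip over the pivot blocks it
- rocker1 (a joint): rocker switch of outlet 1, rad: 0 = on (end on the strip's -x side up), 0.4 = off (that end pressed down); stays where it snaps
- rocker2_end (a point): top edge of rocker 2's end on the strip's -x side, 12 from its pivot (moves with it). On: it stands up, about 8 above the strip's face; pressed down it travels 5, takes about 4 N and half way snaps over to off by itself. Rocker 24 long (strip x), 18 wide, valley-shaped: press its raised half only, as a fingertip over the pivot blocks it
- rocker2 (a joint): rocker switch of outlet 2, rad: 0 = on (end on the strip's -x side up), 0.4 = off (that end pressed down); stays where it snaps
- rocker3_end (a point): top edge of rocker 3's end on the strip's -x side, 12 from its pivot (moves with it). On: it stands up, about 8 above the strip's face; pressed down it travels 5, takes about 4 N and half way snaps over to off by itself. Rocker 24 long (strip x), 18 wide, valley-shaped: press its raised half only, as a fingertip over the pivot blocks it
- rocker3 (a joint): rocker switch of outlet 3, rad: 0 = on (end on the strip's -x side up), 0.4 = off (that end pressed down); stays where it snaps
- rocker4_end (a point): top edge of rocker 4's end on the strip's -x side, 12 from its pivot (moves with it). On: it stands up, about 8 above the strip's face; pressed down it travels 5, takes about 4 N and half way snaps over to off by itself. Rocker 24 long (strip x), 18 wide, valley-shaped: press its raised half only, as a fingertip over the pivot blocks it
- rocker4 (a joint): rocker switch of outlet 4, rad: 0 = on (end on the strip's -x side up), 0.4 = off (that end pressed down); stays where it snaps
- rocker5_end (a point): top edge of rocker 5's end on the strip's -x side, 12 from its pivot (moves with it). On: it stands up, about 8 above the strip's face; pressed down it travels 5, takes about 4 N and half way snaps over to off by itself. Rocker 24 long (strip x), 18 wide, valley-shaped: press its raised half only, as a fingertip over the pivot blocks it
- rocker5 (a joint): rocker switch of outlet 5, rad: 0 = on (end on the strip's -x side up), 0.4 = off (that end pressed down); stays where it snaps
- repeater: white plug-in radio, flat box 74 (strip x) x 46 x 30 high, with TWO black stub antennas 10 thick, 75 long, side by side at its end away from the rockers, rising 17 degrees (tips 44 high). Sits loose in one of the five outlets (varies), axes as the strip's. Origin: middle of its outlet at the strip's face, from which heights count; its side towards the rockers is 22 to 24 off
- gateway: white plug-in radio, box 50 (strip x) x 44 x 36 high, with ONE black stub antenna 10 thick, 85 long, at its end away from the rockers, rising 17 degrees (tip 50 high). Sits loose in one of the five outlets (varies), axes as the strip's. Origin: middle of its outlet at the strip's face, from which heights count; its side towards the rockers is 22 to 24 off
- charger: bystander: white plug-in charger, no antenna, the same flat box as the repeater (74 x 46 x 30 high), two small black slots. Sits loose in one of the five outlets (varies), axes as the strip's. Origin: middle of its outlet at the strip's face, from which heights count; its side towards the rockers is 22 to 24 off
- timer: bystander: white plug-in timer, no antenna, box 70 x 52 x 28 high, grey dial on top (42 across, 39 high in all). Sits loose in one of the five outlets (varies), axes as the strip's. Origin: middle of its outlet at the strip's face, from which heights count; its side towards the rockers is 22 to 24 off
- surge_plug: bystander: round white plug-in surge protector, no antenna, 48 across, 37 high. Sits loose in one of the five outlets (varies), axes as the strip's. Origin: middle of its outlet at the strip's face, from which heights count; its side towards the rockers is 22 to 24 off
- attenuator: bystander: aluminium barrel standing upright, 33 across, 76 high, loose on the bench; origin: centre of its underside
- coupler: bystander: small brass coaxial adapter standing upright, 21 across, 39 high, loose on the bench; origin: centre of its underside
- wrench: bystander: steel open-ended wrench lying flat, 150 long; its origin is at its middle underside, loose on the bench
- multimeter: bystander: grey hand-held multimeter lying on its back, 170 x 85 x 46 high, loose on the bench; origin: centre of its underside
- radio_unit: bystander: black finned metal radio standing upright, 74 x 120 x 165 high, with four brass sockets on top (total height 183), loose on the bench; origin: centre of its underside
Things that resemble listed ones, but are neither listed nor needed, are in the scene too. What is shaped like the repeater but blue or purple is not meant.

How it is judged:
By the outcome, as a careful person would: the job done as asked, in the order asked, and still so for the second after the job is handed in, with the robot touching nothing.
It also fails if it takes over 40 s, if anything falls off the work surface, if the arm or the gripper's body presses on something with over 40 N, if the wrist force passes 120 N, or if a joint passes its speed limit or range.

## Working session

There is one attempt and no reset: what is moved stays moved. The work goes in short steps, Python scripts to look and compute and a tool call to move; the robot and the scene stay as the last step left them, time stands still between calls to the robot, and variables do not carry over. Pictures are saved under pics/ and viewed, at most 10 in all, crops included, and the job is handed in when it is done.

Besides the shell and the picture viewer there is one more tool, called after "Call:" as name(argument=value, ...), one argument or row to a line, values as JSON. arm_command: Moves the arm, as the interface text tells. Its arguments: {"type":"object","properties":{"targets":{"type":"array","items":{"type":"array","items":{"type":"array","items":{"type":"number"}}}},"jaw":{"type":"number"},"newtons":{"type":"number"}},"required":["targets"]}

```bash
mkdir -p pics; ls
python3 - <<'E'
from cell import arm
import cv2,numpy as np
s=arm.observe(); print(s); print(arm.tip_reach)
for n in("scene","top"):
    im=arm.get_image(n); cv2.imwrite(f"pics/{n}0.png",im["pixels"][:,:,::-1]); np.savez(n+"0.npz",**im)
    print(n,im["fx"],im["fy"],im["cx"],im["cy"],im["dist"],im["xyz"],im["rotation"])
E
```

```text
pics
{'clock': 0.0, 'joints': array([-1.30658493,  0.43521426,  0.02493095,  1.57408651, -0.011623  ,
        1.13400252, -0.07509196]), 'dq': array([ 7.32797061e-04,  3.13429838e-04,  1.13228119e-03,  1.32550960e-03,
        7.70318259e-04, -6.34504932e-05, -8.49797915e-04]), 'joint_efforts': array([-4.67650116e-04, -6.67862034e+01,  9.84622948e-01, -3.14454782e+01,
       -6.05442119e-02,  4.31448966e-02,  1.67554613e-04]), 'position': array([0.22398159, 0.58290749, 0.20625402]), 'ee_rot': array([-5.72978992e-01, -3.08871220e+00,  2.44283785e-03]), 'force': array([-0.05844591, -0.44969599,  0.19879463]), 'ft_torque': array([ 0.00377707, -0.02773268,  0.03278657]), 'gripper_force': 0.0, 'width': 0.9983631808226395}
0.019
scene 481.7882094072418 481.7882094072418 319.7163308912026 228.96831844900393 [-0.04081162  0.          0.          0.          0.        ] [1.33752971 0.39804098 0.78726221] [-1.2879954  -2.06894622  1.01658178]
top 511.93548587149667 511.93548587149667 324.44323602193253 232.73649746269956 [-0.0960902  0.         0.         0.         0.       ] [0.20722451 0.00652885 1.31367246] [-2.21886851  2.00307473 -0.2091338 ]
```

View pics/scene0.png

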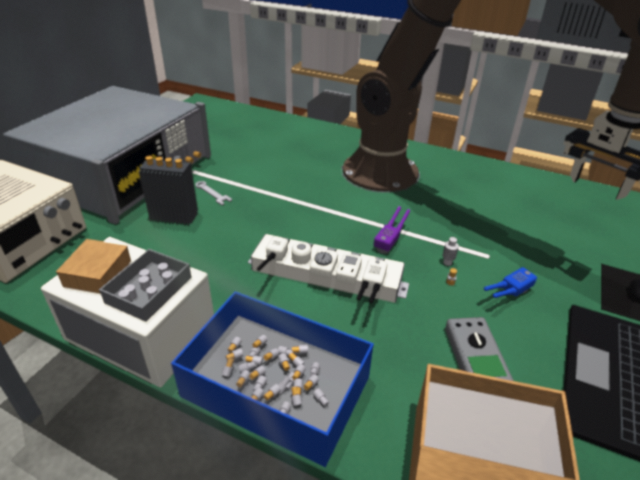

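View pics/top0.png

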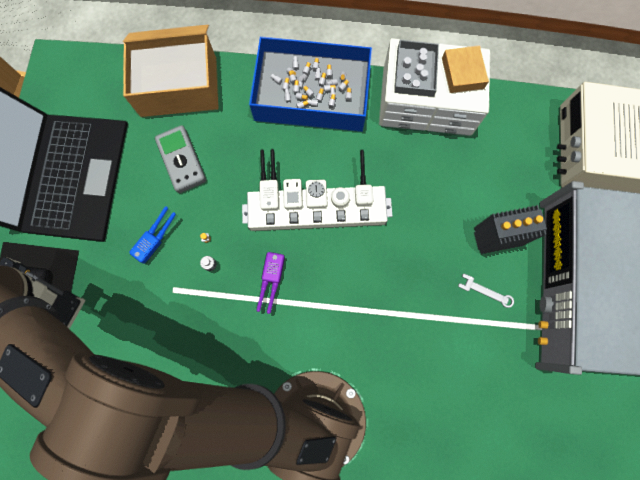

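The top view shows the strip from about (245,210) to (388,205). The two-antenna unit is at the left end (268,193), which is outlet 1. The one-antenna unit is at the right end (363,195), which is outlet 5. I'll enlarge that area to measure it.

Run:
```python
import cv2,numpy as np
d=np.load("top0.npz"); c=d["pixels"][145:240,238:398,::-1]
cv2.imwrite("pics/crop1.png",cv2.resize(c,None,fx=5,fy=5,interpolation=cv2.INTER_CUBIC))
```

```text
(no output)
```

View pics/crop1.png

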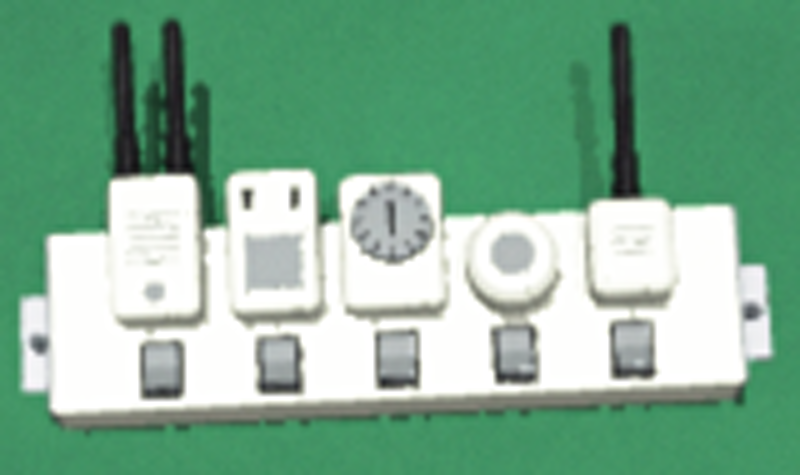

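Repeater is in outlet 1 and gateway in outlet 5. The rocker middles in the crop are (162,369), (280,363), (397,358), (516,353) and (633,348). The strip's top-face corners are about (48,235), (735,207), (742,385) and (55,412).

```bash
cat > h.py <<'E'
import numpy as np,cv2
from scipy.spatial.transform import Rotation as R
def plane(d,uv,z):
    K=np.array([[d["fx"],0,d["cx"]],[0,d["fy"],d["cy"]],[0,0,1.]],float)
    n=cv2.undistortPoints(np.array(uv,float).reshape(-1,1,2),K,np.array(d["dist"],float))[:,0]
    r=np.c_[n,np.ones(len(n))]@R.from_rotvec(d["rotation"]).as_matrix().T
    return d["xyz"]+r*((z-d["xyz"][2])/r[:,2])[:,None]
def proj(d,P):
    K=np.array([[d["fx"],0,d["cx"]],[0,d["fy"],d["cy"]],[0,0,1.]],float)
    M=R.from_rotvec(d["rotation"]).as_matrix().T
    return cv2.projectPoints(np.array(P,float),cv2.Rodrigues(M)[0],-M@d["xyz"],K,np.array(d["dist"],float))[0][:,0]
def fit(L,W):
    a,b=L[:,:2],W[:,:2]; A,B=a-a.mean(0),b-b.mean(0)
    t=np.arctan2((A[:,0]*B[:,1]-A[:,1]*B[:,0]).sum(),(A*B).sum()); c,s=np.cos(t),np.sin(t)
    Rm=np.array([[c,-s],[s,c]]); o=b.mean(0)-Rm@a.mean(0)
    return o,t,Rm,b-(a@Rm.T+o)
E
python3 - <<'E'
from h import *
d=dict(np.load("top0.npz"))
f=lambda p:(np.array(p)+.5)/5-.5+[238,145]
ys=[.12,.06,0,-.06,-.12]
rk=plane(d,f([(162,369),(280,363),(397,358),(516,353),(633,348)]),.046)
L=np.array([(-.027,y) for y in ys])
o,t,Rm,r=fit(L,rk); print("rockers",o,np.degrees(t)); print(r*1e3)
co=plane(d,f([(48,235),(735,207),(742,385),(55,412)]),.044)
LC=np.array([(.046,.175),(.046,-.175),(-.046,-.175),(-.046,.175)])
o2,t2,Rm2,r2=fit(LC,co); print("corners",o2,np.degrees(t2)); print(r2*1e3)
# depth check
from cell import arm
zm=d["z_map"]
def world(u,v):
    z=zm[int(v),int(u)]; q=plane(d,[(u,v)],0)[0]-d["xyz"]; fw=R.from_rotvec(d["rotation"]).as_matrix()[:,2]
    return d["xyz"]+q/(q@fw)*z
for p in [(80,350),(215,320),(700,300),(690,350),(162,385),(162,355),(300,100)]: print(p,world(*np.round(f(p))))
# scene crop with projection
s=dict(np.load("scene0.npz"))
O=(o+o2)/2;T=(t+t2)/2;Rm=np.array([[np.cos(T),-np.sin(T)],[np.sin(T),np.cos(T)]])
print("use",O,T)
im=s["pixels"][:,:,::-1].copy()[220:310,240:420]; im=cv2.resize(im,None,fx=4.4,fy=4.4,interpolation=cv2.INTER_CUBIC)
P=np.r_[np.c_[L@Rm.T+O,np.full(5,.046)],np.c_[LC@Rm.T+O,np.full(4,.044)]]
for q in proj(s,P): cv2.circle(im,tuple(int(v) for v in np.round((q-[240,220]+.5)*4.4)),3,(0,0,255),-1)
cv2.imwrite("pics/crop2.png",im)
E
```

```text
rockers [0.53265924 0.05169355] 8.492705029156962
[[-0.19267168 -0.00252706]
 [ 0.20353    -0.04122895]
 [ 0.04535685  0.37593892]
 [ 0.01873272 -0.27887824]
 [-0.07494789 -0.05330467]]
corners [0.53211299 0.05163047] 8.259732990065759
[[ 0.39580145  2.57894478]
 [ 1.57895643 -2.42623929]
 [-1.18996121 -0.0108374 ]
 [-0.78479667 -0.14186809]]
(80, 350) [0.4928425  0.20821475 0.04536013]
(215, 320) [0.51689749 0.14212937 0.03969108]
(700, 300) [ 0.55177132 -0.10429638  0.0446744 ]
(690, 350) [ 0.52481772 -0.10125454  0.04525297]
(162, 385) [0.47826902 0.16496691 0.04813108]
(162, 355) [0.49421133 0.16712904 0.04624225]
(300, 100) [0.6506196  0.11485816 0.00613072]
use [0.53238611 0.05166201] 0.1461926005858568
```

View pics/crop2.png

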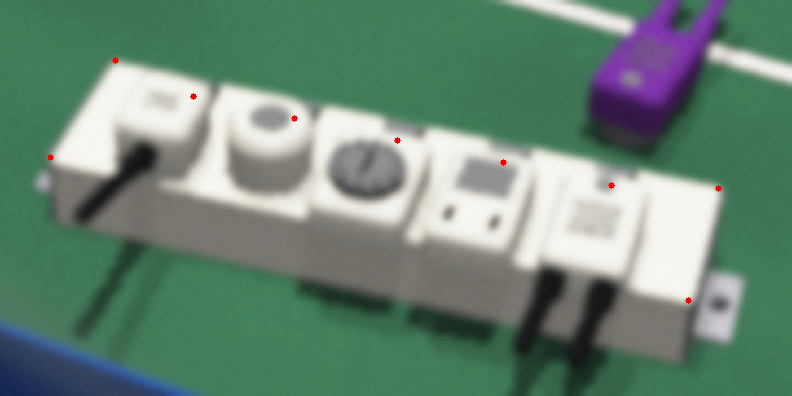

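The projected points match the strip in the scene view to 1–2 px, so the strip pose stands. Next is a small planner that prints tool-frame rows to a point in the strip's frame.

```bash
cat > plan.py <<'E'
# usage: plan.py strip_x strip_y tip_z nrows  -> rows in the tool frame (mm, rad)
import sys
from h import *
from cell import arm
O=np.array([.53239,.05166]);T=.1462
def goal(sx,sy,tz):
    c,s=np.cos(T),np.sin(T); p=np.array([O[0]+c*sx-s*sy,O[1]+s*sx+c*sy,tz+arm.tip_reach])
    y=np.array([-s,c,0]); z=np.array([0,0,-1.]); return p,R.from_matrix(np.c_[np.cross(y,z),y,z])
sx,sy,tz,n=map(float,sys.argv[1:]); n=int(n)
st=arm.observe(); p=st["position"];r=R.from_rotvec(st["ee_rot"]); g,gr=goal(sx,sy,tz)
dr=(r.inv()*gr).as_rotvec(); step=(g-p)/n
print("pos",p.round(4),"goal",g.round(4),"turn",dr.round(4),"clock",st["clock"],"F",st["force"].round(2))
for i in range(n):
    print((r.inv().apply(step)).round(4).tolist()+(dr/n).round(4).tolist()); r=r*R.from_rotvec(dr/n)
E
python3 plan.py -.039 .12 .13 10
```

```text
pos [0.224  0.583  0.2063] goal [0.4763 0.1647 0.149 ] turn [-1.400e-03 -3.000e-04 -5.131e-01] clock 0.1 F [ 0.04  0.92 -0.81]
[-0.0386, -0.03, 0.0058, -0.0001, -0.0, -0.0513]
[-0.037, -0.0319, 0.0058, -0.0001, -0.0, -0.0513]
[-0.0353, -0.0338, 0.0058, -0.0001, -0.0, -0.0513]
[-0.0335, -0.0355, 0.0058, -0.0001, -0.0, -0.0513]
[-0.0316, -0.0372, 0.0058, -0.0001, -0.0, -0.0513]
[-0.0297, -0.0388, 0.0058, -0.0001, -0.0, -0.0513]
[-0.0277, -0.0403, 0.0058, -0.0001, -0.0, -0.0513]
[-0.0256, -0.0416, 0.0057, -0.0001, -0.0, -0.0513]
[-0.0234, -0.0429, 0.0057, -0.0001, -0.0, -0.0513]
[-0.0212, -0.044, 0.0057, -0.0001, -0.0, -0.0513]
```

Call:
arm_command(
  targets=[
    [[-0.0386,-0.03,0.0058,0,0,-0.0513],[-0.037,-0.0319,0.0058,0,0,-0.0513],[-0.0353,-0.0338,0.0058,0,0,-0.0513],[-0.0335,-0.0355,0.0058,0,0,-0.0513],[-0.0316,-0.0372,0.0058,0,0,-0.0513],[-0.0297,-0.0388,0.0058,0,0,-0.0513],[-0.0277,-0.0403,0.0058,0,0,-0.0513],[-0.0256,-0.0416,0.0057,0,0,-0.0513],[-0.0234,-0.0429,0.0057,0,0,-0.0513],[-0.0212,-0.044,0.0057,0,0,-0.0513]],
  ],
  jaw=0,
  newtons=5,
)

```text
clock: 1.35
position: [0.4772, 0.1637, 0.149]
ee_rot: [0.232, -3.133, 0.0]
force: [0.3, 0.5, -0.0]
width: 0.009
gripper_force: 0.0
```

Call:
arm_command(
  targets=[
    [[0,0,0,0,0,0],[0,0,0,0,0,0]],
  ],
)

```text
clock: 1.6
position: [0.4763, 0.1656, 0.1491]
ee_rot: [0.228, -3.133, -0.0]
force: [-0.3, 0.5, -0.3]
width: 0.005
gripper_force: 0.0
```

```bash
python3 plan.py -.039 .12 .065 3
python3 - <<'E'
from cell import arm
import cv2
for n,(y,x,h,w) in {"scene":(170,230,140,200),"top":(140,220,130,180)}.items():
    im=arm.get_image(n)["pixels"][y:y+h,x:x+w,::-1]; cv2.imwrite(f"pics/{n}1.png",cv2.resize(im,None,fx=4,fy=4,interpolation=cv2.INTER_CUBIC))
E
```

```text
pos [0.4763 0.1656 0.1491] goal [0.4763 0.1647 0.084 ] turn [ 0.0003 -0.0007 -0.0006] clock 1.6 F [-0.32  0.45 -0.31]
[0.0, -0.0003, 0.0217, 0.0001, -0.0002, -0.0002]
[0.0, -0.0003, 0.0217, 0.0001, -0.0002, -0.0002]
[0.0, -0.0003, 0.0217, 0.0001, -0.0002, -0.0002]
```

View pics/scene1.png

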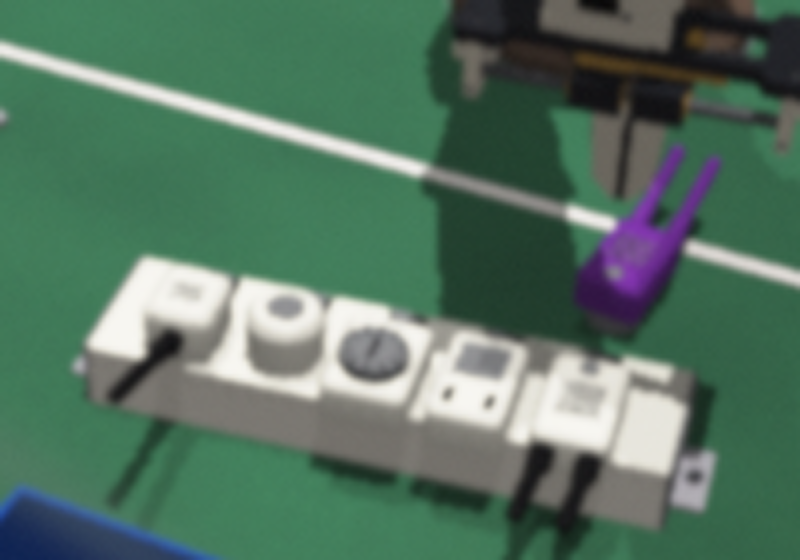

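The hand is closed and above rocker 1, with the tip at (620,192) in the crop and clear of the plugs. I'll lower it to just above the rocker's raised end.

Call:
arm_command(
  targets=[
    [[0,-0.0005,0.0217,0,0,0],[0,-0.0004,0.0217,0,0,0],[0,0,0.0217,0,0,0],[0,0,0,0,0,0],[0,0,0,0,0,0]],
  ],
)

```text
clock: 2.33
position: [0.4769, 0.1652, 0.0849]
ee_rot: [-0.231, 3.132, 0.001]
force: [-0.1, 0.4, -1.1]
width: 0.005
gripper_force: 0.0
```

```bash
python3 plan.py -.039 .12 .0535 4
python3 - <<'E'
from cell import arm
import cv2
for n,(y,x,h,w) in {"top":(140,220,130,180)}.items():
    im=arm.get_image(n)["pixels"][y:y+h,x:x+w,::-1]; cv2.imwrite(f"pics/{n}2.png",cv2.resize(im,None,fx=4,fy=4,interpolation=cv2.INTER_CUBIC))
E
```

```text
pos [0.4769 0.1652 0.0849] goal [0.4763 0.1647 0.0725] turn [0.0004 0.0007 0.0012] clock 2.325 F [-0.14  0.4  -1.13]
[0.0002, -0.0001, 0.0031, 0.0001, 0.0002, 0.0003]
[0.0002, -0.0001, 0.0031, 0.0001, 0.0002, 0.0003]
[0.0002, -0.0001, 0.0031, 0.0001, 0.0002, 0.0003]
[0.0002, -0.0001, 0.0031, 0.0001, 0.0002, 0.0003]
```

View pics/top2.png

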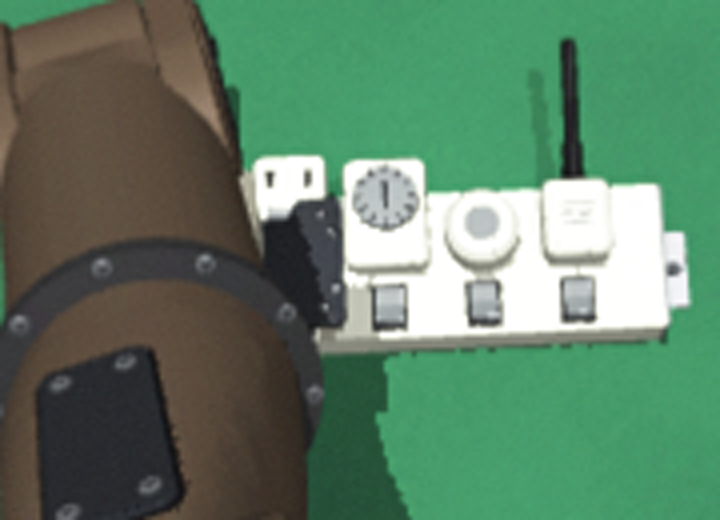

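The arm hides rocker 1 from the top camera, so I'll press in small steps and use the force reading.

Call:
arm_command(
  targets=[
    [[0,0,0.006,0,0,0],[0,0,0.005,0,0,0],[0,0,0,0,0,0],[0,0,0,0,0,0]],
  ],
)

```text
clock: 2.88
position: [0.4768, 0.1643, 0.0732]
ee_rot: [0.229, -3.133, -0.0]
force: [0.2, -0.1, -0.2]
width: 0.002
gripper_force: 0.0
```

Call:
arm_command(
  targets=[
    [[0,0,0.001,0,0,0],[0,0,0.001,0,0,0],[0,0,0,0,0,0]],
  ],
)

```text
clock: 3.25
position: [0.4768, 0.1643, 0.0712]
ee_rot: [0.229, -3.133, 0.0]
force: [-0.0, 1.0, -0.7]
width: 0.0
gripper_force: 0.0
```

Call:
arm_command(
  targets=[
    [[0,0,0.001,0,0,0],[0,0,0.0005,0,0,0],[0,0,0,0,0,0]],
  ],
)

```text
clock: 3.62
position: [0.4768, 0.1643, 0.0697]
ee_rot: [0.229, -3.133, 0.0]
force: [-0.6, -0.6, -0.2]
width: 0.003
gripper_force: 0.0
```

Call:
arm_command(
  targets=[
    [[0,0,0.001,0,0,0],[0,0,0,0,0,0]],
  ],
)

```text
clock: 3.88
position: [0.4768, 0.1643, 0.0687]
ee_rot: [0.229, -3.133, 0.0]
force: [-0.0, -0.4, -0.8]
width: 0.007
gripper_force: 0.0
```

Call:
arm_command(
  targets=[
    [[0,0,0.001,0,0,0],[0,0,0,0,0,0]],
  ],
)

```text
clock: 4.12
position: [0.4768, 0.1643, 0.0677]
ee_rot: [0.229, -3.133, 0.0]
force: [0.9, 0.2, 0.5]
width: 0.002
gripper_force: 0.0
```

Call:
arm_command(
  targets=[
    [[0,0,0.001,0,0,0],[0,0,0,0,0,0]],
  ],
)

```text
clock: 4.38
position: [0.4768, 0.1643, 0.0667]
ee_rot: [0.229, -3.133, 0.0]
force: [0.2, 1.2, -0.1]
width: 0.004
gripper_force: 0.0
```

Call:
arm_command(
  targets=[
    [[0,0,0.001,0,0,0],[0,0,0,0,0,0]],
  ],
)

```text
clock: 4.62
position: [0.4768, 0.1643, 0.0657]
ee_rot: [0.229, -3.133, -0.0]
force: [-0.3, 0.1, 0.3]
width: 0.009
gripper_force: 0.0
```

Call:
arm_command(
  targets=[
    [[0,0,0.0007,0,0,0],[0,0,0,0,0,0]],
  ],
)

```text
clock: 4.88
position: [0.4768, 0.1643, 0.065]
ee_rot: [0.229, -3.133, -0.0]
force: [-0.0, -0.2, -0.2]
width: 0.004
gripper_force: 0.0
```

There's no clear force with the tip 2 mm above the face: either the rocker has snapped or the tip missed it. I'll lift, move over rocker 5 and look at rocker 1.

Call:
arm_command(
  targets=[
    [[0,0,-0.04,0,0,0],[0,0,-0.04,0,0,0],[0,-0.048,0,0,0,0],[0,-0.048,0,0,0,0],[0,-0.048,0,0,0,0],[0,-0.048,0,0,0,0],[0,-0.048,0,0,0,0],[0,0,0,0,0,0],[0,0,0,0,0,0]],
  ],
)

```text
clock: 6.0
position: [0.5116, -0.0726, 0.1449]
ee_rot: [0.229, -3.133, -0.001]
force: [-0.6, 1.4, -0.5]
width: 0.006
gripper_force: 0.0
```

```bash
python3 plan.py -.039 -.12 .085 3
python3 - <<'E'
from cell import arm
import cv2,numpy as np
im=arm.get_image("top"); np.savez("top3.npz",**im)
a=np.load("top0.npz")["pixels"][205:235,250:310,::-1]; b=im["pixels"][205:235,250:310,::-1]
cv2.imwrite("pics/top3.png",cv2.resize(np.vstack([a,b]),None,fx=10,fy=10,interpolation=cv2.INTER_CUBIC)[:600])
E
```

```text
pos [ 0.5116 -0.0726  0.1449] goal [ 0.5113 -0.0727  0.104 ] turn [ 0.0006 -0.0002 -0.0002] clock 6.0 F [-0.65  1.43 -0.48]
[0.0001, -0.0001, 0.0136, 0.0002, -0.0001, -0.0001]
[0.0001, -0.0, 0.0136, 0.0002, -0.0001, -0.0001]
[0.0001, -0.0, 0.0136, 0.0002, -0.0001, -0.0001]
```

View pics/top3.png

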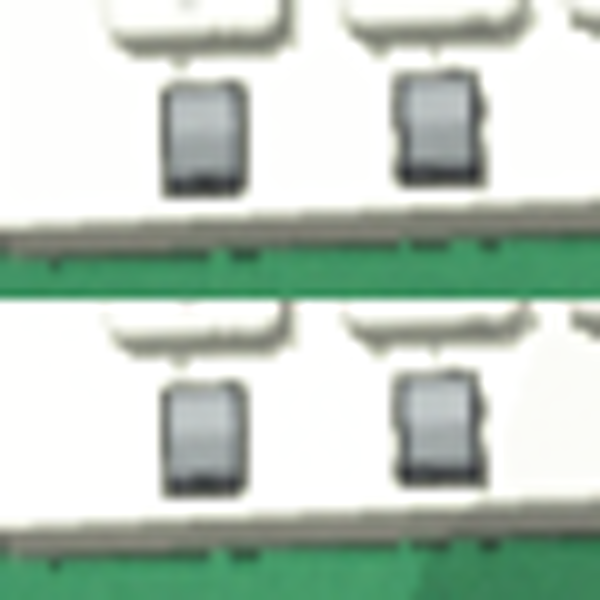

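Run:
```python
from h import *
a=dict(np.load("top0.npz"));b=dict(np.load("top3.npz"))
def W(d):
    h,w=d["z_map"].shape; vv,uu=np.mgrid[205:232,252:302]
    q=plane(d,np.c_[uu.ravel(),vv.ravel()],0)-d["xyz"]; fw=R.from_rotvec(d["rotation"]).as_matrix()[:,2]
    return d["xyz"]+q/(q@fw)[:,None]*d["z_map"][205:232,252:302].ravel()[:,None]
O=np.array([.53239,.05166]);T=.1462;c,s=np.cos(T),np.sin(T)
for d in(a,b):
    P=W(d); L=np.c_[(P[:,:2]-O)@np.array([[c,-s],[s,c]]),P[:,2]*1e3]
    for y0 in(.12,.06):
        print([(int(x*1e3),round(float(np.median(L[m,2])),1)) for x in np.arange(-.046,-.012,.003) if (m:=(abs(L[:,1]-y0)<.006)&(abs(L[:,0]-x)<.002)).sum()])
print(np.abs(a["pixels"][205:232,262:276].astype(int)-b["pixels"][205:232,262:276]).mean(2).mean(1).round(0))
print(a["pixels"][210:228,267:271].mean((1,2)).round(),b["pixels"][210:228,267:271].mean((1,2)).round())
print(a["pixels"][210:228,291:294].mean((1,2)).round(),b["pixels"][210:228,291:294].mean((1,2)).round())
```

```text
[(-46, 20.3), (-43, 44.6), (-39, 45.6), (-36, 50.1), (-33, 51.0), (-30, 49.9), (-27, 49.2), (-24, 46.4), (-21, 47.5), (-18, 46.4), (-15, 46.3), (-12, 48.3)]
[(-46, 24.1), (-43, 44.1), (-39, 45.3), (-36, 50.5), (-33, 51.1), (-30, 49.6), (-27, 47.5), (-24, 47.4), (-21, 50.0), (-18, 47.3), (-15, 47.0), (-12, 44.5)]
[(-46, 22.7), (-43, 43.0), (-39, 45.0), (-36, 52.5), (-33, 52.0), (-30, 49.0), (-27, 48.9), (-24, 47.7), (-21, 48.2), (-18, 46.6), (-15, 46.6), (-12, 47.2)]
[(-46, 26.3), (-43, 44.8), (-39, 44.8), (-36, 48.2), (-33, 51.3), (-30, 50.7), (-27, 49.4), (-24, 45.7), (-21, 45.0), (-18, 46.2), (-15, 46.9), (-12, 43.1)]
[1. 1. 4. 6. 5. 6. 1. 1. 4. 4. 4. 4. 4. 4. 3. 4. 4. 4. 2. 4. 0. 5. 6. 5.
 4. 4. 4.]
[164. 227. 245. 167. 162. 184. 187. 186. 172. 161. 158. 156. 117.  65.
 113. 255. 224. 139.] [171. 231. 248. 173. 168. 190. 194. 193. 179. 166. 164. 162. 121.  68.
 118. 255. 230. 144.]
[242. 247. 164. 165. 187. 189. 188. 172. 161. 159. 157. 107.  67. 116.
 255. 213. 129. 123.] [243. 249. 171. 171. 193. 196. 195. 180. 165. 164. 162. 112.  69. 121.
 255. 221. 136. 128.]
```

Rocker 1 is still up: its raised end reads about 51 mm, and around x -36. So the tip missed it. I'll check the fingertip's real shape and position with the depth maps.

Run:
```python
from h import *
from cell import arm
st=arm.observe();p=st["position"];r=R.from_rotvec(st["ee_rot"])
d=arm.get_image("scene"); 
q0=proj(d,[p])[0];print("tcp px",q0,"tip px",proj(d,[p+[0,0,-.019]])[0])
u0,v0=map(int,q0); vv,uu=np.mgrid[v0-30:v0+30,u0-30:u0+30]
q=plane(d,np.c_[uu.ravel(),vv.ravel()],-1)-d["xyz"]; fw=R.from_rotvec(d["rotation"]).as_matrix()[:,2]
P=d["xyz"]+q/(q@fw)[:,None]*d["z_map"][v0-30:v0+30,u0-30:u0+30].ravel()[:,None]
L=r.inv().apply(P-p)*1e3
for z in range(-30,30,3):
    m=(abs(L[:,2]-z)<1.5)&(abs(L[:,0])<40)&(abs(L[:,1])<40)
    if m.sum(): print(z,m.sum(),"x",np.percentile(L[m,0],[5,50,95]).round(1),"y",np.percentile(L[m,1],[2,50,98]).round(1))
im=d["pixels"][v0-45:v0+30,u0-50:u0+50,::-1]
im=cv2.resize(im,None,fx=8,fy=8,interpolation=cv2.INTER_CUBIC); cv2.imwrite("pics/tip4.png",im)
```

```text
tcp px [284.43357952 205.82741129] tip px [284.59095602 212.40264948]
-30 17 x [-12.8  -9.1  -6.9] y [-16.3  -2.5  10.3]
-27 10 x [-11.9  -9.5  -8.5] y [-14.3  -5.4  10.3]
-24 8 x [-11.7 -10.5  -9. ] y [-8.5 -2.8  6. ]
-21 4 x [-9.2 -8.9 -8.6] y [-7.1 -1.   2.6]
-18 3 x [-9.7 -8.9 -8.9] y [-4.4 -2.3  0.1]
```

View pics/tip4.png

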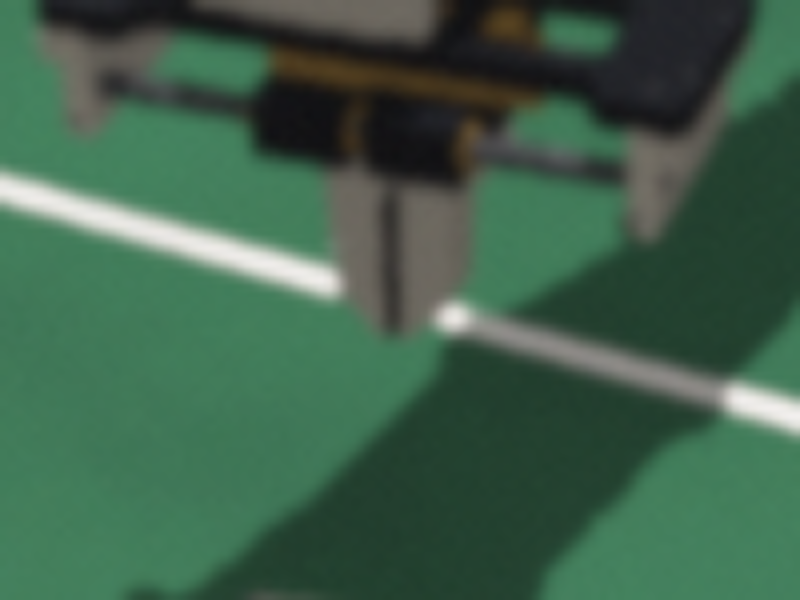

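The tip shows at (390,335) in the crop, but the projected nominal tip is at (405,419). The fingers appear to end about 30 mm short of nominal. I'll check this against the open-jaw picture and see where the body lies.

```bash
cat > tip.py <<'E'
from h import *
def cloud(d,p,rv,b=110):
    r=R.from_rotvec(rv); q0=proj(d,[p])[0]; print("tcp px",q0.round(1),"nominal tip px",proj(d,[p+r.apply([0,0,.019])])[0].round(1))
    vv,uu=np.mgrid[0:480,0:640]
    q=plane(d,np.c_[uu.ravel(),vv.ravel()],-1)-d["xyz"]; fw=R.from_rotvec(d["rotation"]).as_matrix()[:,2]
    z=d["z_map"].ravel(); P=d["xyz"]+q/(q@fw)[:,None]*z[:,None]
    L=r.inv().apply(P-p)*1e3; return L[(z>0)&(abs(L[:,0])<60)&(abs(L[:,1])<b)&(P[:,2]>.1)]
def show(L):
    for z in range(-90,30,6):
        m=abs(L[:,2]-z)<3
        if m.sum(): print(z,m.sum(),"x",np.percentile(L[m,0],[2,50,98]).round(1),"y",np.percentile(L[m,1],[2,25,50,75,98]).round(1))
E
python3 - <<'E'
from tip import *
from cell import arm
st=arm.observe(); show(cloud(arm.get_image("scene"),st["position"],st["ee_rot"]))
print("open, start"); show(cloud(dict(np.load("scene0.npz")),np.array([.22398,.58291,.20625]),[-.57298,-3.08871,.00244]))
E
```

```text
tcp px [284.5 205.9] nominal tip px [284.7 212.4]
-90 107 x [-39.4 -33.9  23.8] y [-83.6 -27.2   4.3  80.   86.4]
-84 26 x [-38.2 -17.   28.5] y [-84.9 -80.4 -79.2  71.5  85.6]
-78 3 x [-11.7 -11.4  -5.6] y [-8.2  9.4 28.6 28.7 28.8]
-72 20 x [-13.9 -11.2  -5.2] y [-17.9  -6.3   5.7  12.3  18.5]
-66 42 x [-13.6 -10.1   6.8] y [-17.6  -7.6   3.4  13.   18.7]
-60 37 x [-12.8  -9.6  -0.1] y [-16.5  -7.6   0.5  13.1  18.4]
-54 40 x [-12.6  -9.8   4.8] y [-18.7  -9.9   2.3  13.1  18.5]
-48 37 x [-13.1  -9.4   3.2] y [-18.2  -6.5   2.5  13.3  17.2]
-42 34 x [-12.1  -9.3   9.8] y [-17.1  -6.7   3.4  14.5  17.1]
-36 33 x [-13.3  -9.8   6.8] y [-16.4  -9.    3.5  12.4  17. ]
-30 33 x [-11.8  -9.5  -2.3] y [-15.3  -9.   -2.3   5.8  15.6]
-24 16 x [-11.6 -10.2  -7.9] y [-9.4 -5.4 -1.1  4.   9.4]
-18 5 x [-10.8 -10.   -7.2] y [-7.7 -4.6 -2.1 -0.7  0.6]
open, start
tcp px [593.4 195.7] nominal tip px [590.4 202.5]
-90 69 x [-38.3 -34.2  12.5] y [-86.6 -74.7 -49.8  57.2  74.2]
-84 10 x [-35.6 -12.2  -7.3] y [-87.1 -51.7 -50.2 -48.5  55.5]
-78 22 x [-12.8 -10.1   7.1] y [-64.3 -53.8 -48.9  53.4  68.6]
-72 54 x [-13.6  -9.4   7.3] y [-65.2 -55.4 -48.5  52.7  63.4]
-66 61 x [-13.7  -9.2   8.5] y [-64.1 -50.7  46.2  56.4  63.6]
-60 55 x [-14.4  -9.9   4.9] y [-63.1 -53.6  45.6  56.8  63.6]
-54 56 x [-14.6  -9.9  10.1] y [-63.8 -53.8 -46.3  54.2  63.6]
-48 50 x [-14.7  -9.6   5.7] y [-64.  -53.   -0.5  55.7  63.5]
-42 50 x [-13.1  -9.9   8.1] y [-63.7 -50.1  45.2  54.7  63.1]
-36 54 x [-13.  -10.    4.6] y [-62.9 -52.5  46.3  55.3  62.5]
-30 42 x [-13.2 -10.4   3.8] y [-62.1 -51.   -0.4  52.2  59.6]
-24 24 x [-13.5  -9.    5. ] y [-58.2 -52.3 -47.5  46.2  52.6]
-18 8 x [-11.2  -7.1   7.5] y [-49.5 -47.1 -46.3  46.1  49.8]
```

In both pictures the whole hand sits about 35 mm further back along the tool z than the reported pose. The body is at -82 instead of -47 and the tips are at about -16 instead of +19. x and y agree. So the earlier press stayed about 30 mm above the rocker. For rocker 5, contact should come at a reported z of about 0.036.

Call:
arm_command(
  targets=[
    [[0,0,0.03,0,0,0],[0,0,0.03,0,0,0],[0,0,0.025,0,0,0],[0,0,0.01,0,0,0],[0,0,0,0,0,0],[0,0,0,0,0,0]],
  ],
)

```text
clock: 6.9
position: [0.5125, -0.0729, 0.0509]
ee_rot: [-0.23, 3.132, -0.0]
force: [-0.3, -0.6, 0.5]
width: 0.004
gripper_force: 0.0
```

```bash
sed -i 's/arm.tip_reach\]/-.016]/' plan.py; python3 plan.py -.038 -.12 .052 3
python3 - <<'E'
from cell import arm
import cv2
im=arm.get_image("scene")["pixels"][180:300,220:370,::-1]; cv2.imwrite("pics/near5.png",cv2.resize(im,None,fx=5,fy=5,interpolation=cv2.INTER_CUBIC))
E
```

```text
pos [ 0.5125 -0.0729  0.0509] goal [ 0.5123 -0.0726  0.036 ] turn [-0.0002  0.0014  0.0003] clock 6.9 F [-0.3  -0.62  0.49]
[0.0001, 0.0001, 0.005, -0.0001, 0.0005, 0.0001]
[0.0001, 0.0001, 0.005, -0.0001, 0.0005, 0.0001]
[0.0001, 0.0001, 0.005, -0.0001, 0.0005, 0.0001]
```

View pics/near5.png

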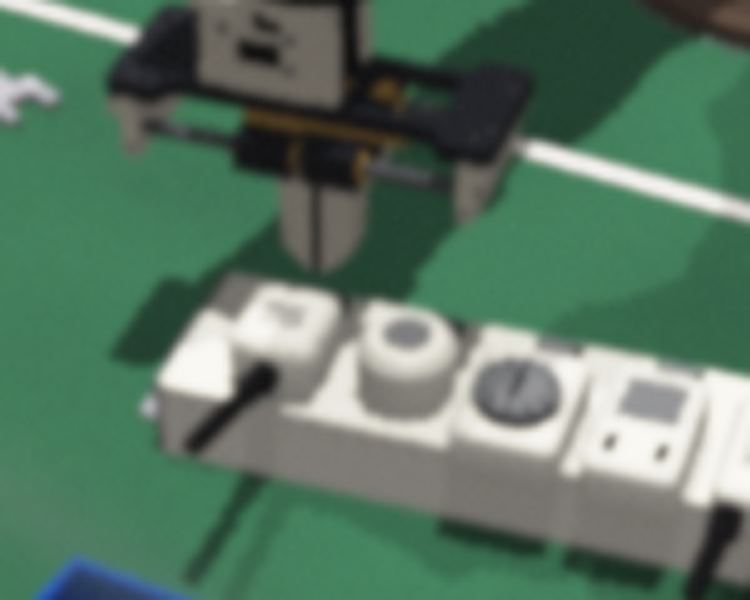

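The tip, at (317,270) in the crop, is visible just above rocker 5's row and lines up with it, which agrees with the corrected tip. I'll press down in small steps.

Call:
arm_command(
  targets=[
    [[0,0,0.006,0,0,0],[0,0,0.005,0,0,0],[0,0,0,0,0,0],[0,0,0,0,0,0]],
  ],
)

```text
clock: 7.45
position: [0.5117, -0.0732, 0.039]
ee_rot: [0.229, -3.133, -0.0]
force: [0.4, 0.4, 0.0]
width: 0.007
gripper_force: 0.0
```

Call:
arm_command(
  targets=[
    [[0,0,0.0015,0,0,0],[0,0,0,0,0,0]],
  ],
)

```text
clock: 7.7
position: [0.5117, -0.0731, 0.0375]
ee_rot: [0.229, -3.133, -0.0]
force: [-0.4, 0.4, 0.2]
width: 0.004
gripper_force: 0.0
```

Call:
arm_command(
  targets=[
    [[0,0,0.0015,0,0,0],[0,0,0,0,0,0]],
  ],
)

```text
clock: 7.95
position: [0.5117, -0.0731, 0.0359]
ee_rot: [0.229, -3.133, -0.0]
force: [0.7, -0.4, 0.6]
width: 0.004
gripper_force: 0.0
```

Call:
arm_command(
  targets=[
    [[0,0,0.001,0,0,0],[0,0,0,0,0,0]],
  ],
)

```text
clock: 8.2
position: [0.5117, -0.0731, 0.0349]
ee_rot: [0.229, -3.133, -0.0]
force: [0.6, 0.2, 0.3]
width: 0.006
gripper_force: 0.0
```

Call:
arm_command(
  targets=[
    [[0,0,0.001,0,0,0],[0,0,0,0,0,0]],
  ],
)

```text
clock: 8.45
position: [0.5117, -0.0731, 0.034]
ee_rot: [0.229, -3.133, -0.0]
force: [-0.6, -0.1, -0.5]
width: 0.004
gripper_force: 0.0
```

Call:
arm_command(
  targets=[
    [[0,0,0.001,0,0,0],[0,0,0,0,0,0]],
  ],
)

```text
clock: 8.7
position: [0.5117, -0.0731, 0.033]
ee_rot: [0.229, -3.133, -0.0]
force: [0.4, -0.3, 1.0]
width: 0.009
gripper_force: 0.0
```

Call:
arm_command(
  targets=[
    [[0,0,0.001,0,0,0],[0,0,0,0,0,0]],
  ],
)

```text
clock: 8.95
position: [0.5119, -0.0731, 0.0321]
ee_rot: [-0.229, 3.133, 0.0]
force: [-0.7, -0.1, 1.4]
width: 0.002
gripper_force: 0.9
```

Call:
arm_command(
  targets=[
    [[0,0,0.001,0,0,0],[0,0,0,0,0,0]],
  ],
)

```text
clock: 9.2
position: [0.5113, -0.0732, 0.0309]
ee_rot: [0.229, -3.132, -0.0]
force: [-1.4, -0.7, 3.0]
width: 0.004
gripper_force: 1.3
```

Call:
arm_command(
  targets=[
    [[0,0,0.001,0,0,0],[0,0,0,0,0,0]],
  ],
)

```text
clock: 9.45
position: [0.512, -0.0731, 0.0299]
ee_rot: [-0.229, 3.133, 0.0]
force: [-0.2, 0.2, 0.7]
width: 0.004
gripper_force: 0.0
```

The force rose to 3 N and then dropped, so rocker 5 snapped over. I'll lift, move to rocker 1 and check rocker 5 in the top view.

Call:
arm_command(
  targets=[
    [[0,0,-0.03,0,0,0],[0,0,-0.04,0,0,0],[0,0.048,0,0,0,0],[0,0.048,0,0,0,0],[0,0.048,0,0,0,0],[0,0.048,0,0,0,0],[0,0.048,0,0,0,0],[0,0,0,0,0,0],[0,0,0,0,0,0]],
  ],
)

```text
clock: 10.58
position: [0.477, 0.1639, 0.0999]
ee_rot: [-0.23, 3.133, -0.001]
force: [-0.6, -1.1, -0.2]
width: 0.009
gripper_force: 0.0
```

```bash
python3 plan.py -.038 .12 .060 3
python3 - <<'E'
from cell import arm
import cv2,numpy as np
im=arm.get_image("top")
a=np.load("top0.npz")["pixels"][200:230,330:390,::-1]; b=im["pixels"][200:230,330:390,::-1]
cv2.imwrite("pics/top5.png",cv2.resize(np.vstack([a,b]),None,fx=10,fy=10,interpolation=cv2.INTER_CUBIC)[:600])
E
```

```text
pos [0.477  0.1639 0.0999] goal [0.4773 0.1648 0.044 ] turn [-0.0004  0.0001  0.0001] clock 10.575 F [-0.55 -1.06 -0.2 ]
[-0.0002, 0.0003, 0.0186, -0.0001, 0.0, 0.0]
[-0.0002, 0.0003, 0.0186, -0.0001, 0.0, 0.0]
[-0.0002, 0.0003, 0.0186, -0.0001, 0.0, 0.0]
```

View pics/top5.png

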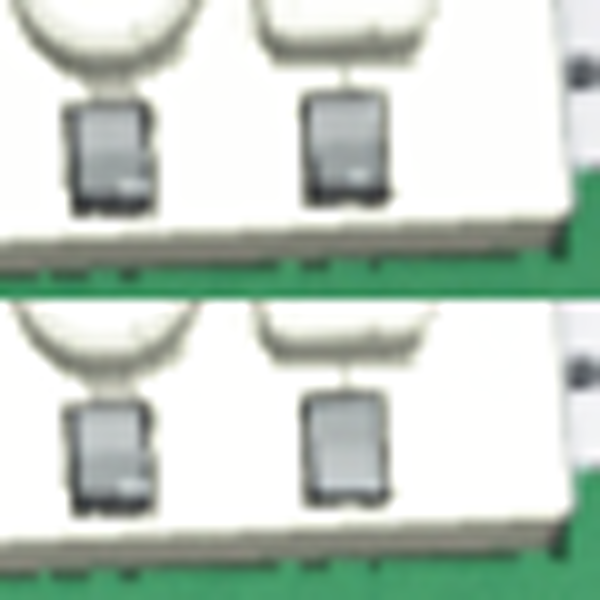

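Rocker 5's near half, at (345,455) in the lower row, is now lighter and longer, so it's off. Rocker 4 is unchanged. Next, rocker 1.

Call:
arm_command(
  targets=[
    [[0,0.0005,0.025,0,0,0],[0,0,0.02,0,0,0],[0,0,0.01,0,0,0],[0,0,0.008,0,0,0],[0,0,0,0,0,0],[0,0,0,0,0,0]],
  ],
)

```text
clock: 11.38
position: [0.4771, 0.1649, 0.0375]
ee_rot: [-0.229, 3.133, 0.0]
force: [-0.9, -0.1, 0.5]
width: 0.005
gripper_force: 0.0
```

Call:
arm_command(
  targets=[
    [[0,0,0.0015,0,0,0],[0,0,0,0,0,0]],
  ],
)

```text
clock: 11.62
position: [0.4768, 0.1649, 0.0357]
ee_rot: [-0.229, 3.133, 0.0]
force: [0.3, 0.6, 0.0]
width: 0.002
gripper_force: 0.0
```

Call:
arm_command(
  targets=[
    [[0,0,0.0015,0,0,0],[0,0,0,0,0,0]],
  ],
)

```text
clock: 11.88
position: [0.4766, 0.1648, 0.0339]
ee_rot: [0.229, -3.133, 0.0]
force: [-0.4, 0.2, -0.1]
width: 0.01
gripper_force: 0.0
```

Call:
arm_command(
  targets=[
    [[0,0,0.001,0,0,0],[0,0,0,0,0,0]],
  ],
)

```text
clock: 12.12
position: [0.4767, 0.1648, 0.0329]
ee_rot: [0.229, -3.133, 0.0]
force: [0.0, -1.0, 0.2]
width: 0.004
gripper_force: 0.0
```

Call:
arm_command(
  targets=[
    [[0,0,0.001,0,0,0],[0,0,0,0,0,0]],
  ],
)

```text
clock: 12.38
position: [0.4769, 0.1648, 0.0321]
ee_rot: [-0.229, 3.133, 0.0]
force: [-0.7, 0.8, 2.2]
width: 0.003
gripper_force: 0.9
```

Call:
arm_command(
  targets=[
    [[0,0,0.001,0,0,0],[0,0,0,0,0,0]],
  ],
)

```text
clock: 12.62
position: [0.4762, 0.1647, 0.0309]
ee_rot: [0.229, -3.132, 0.0]
force: [-1.6, -0.7, 2.4]
width: 0.007
gripper_force: 1.3
```

Call:
arm_command(
  targets=[
    [[0,0,0.001,0,0,0],[0,0,0,0,0,0]],
  ],
)

```text
clock: 12.88
position: [0.477, 0.1648, 0.0299]
ee_rot: [-0.229, 3.133, 0.0]
force: [0.3, 1.0, 0.2]
width: 0.004
gripper_force: 0.0
```

Rocker 1 gave the same force rise and drop. I'll draw back clear and check all five rockers by comparing pixel values, since my ten views are used up.

Call:
arm_command(
  targets=[
    [[0,0,-0.03,0,0,0],[0,0,-0.05,0,0,0],[0,0,-0.05,0,0,0],[0,0,-0.04,0,0,0],[0,0.05,0,0,0,0],[0,0.05,0,0,0,0],[0,0.05,0,0,0,0],[0,0.05,0,0,0,0],[0,0.05,0,0,0,0],[0,0,0,0,0,0]],
  ],
)

```text
clock: 14.12
position: [0.4381, 0.4169, 0.1994]
ee_rot: [0.239, -3.132, -0.003]
force: [-0.1, -0.4, -0.0]
width: 0.006
gripper_force: 0.0
```

Call:
arm_command(
  targets=[
    [[0,0.05,0,0,0,0],[0,0.05,0,0,0,0],[0,0,0,0,0,0],[0,0,0,0,0,0]],
  ],
)

```text
clock: 14.62
position: [0.4265, 0.5098, 0.1996]
ee_rot: [-0.228, 3.133, -0.002]
force: [0.5, -0.8, 0.8]
width: 0.002
gripper_force: 0.0
```

Run:
```python
from h import *
from cell import arm
a=np.load("top0.npz")["pixels"].astype(float);d=arm.get_image("top");b=d["pixels"].astype(float)
for i,(u,v) in enumerate([(162,369),(280,363),(397,358),(516,353),(633,348)]):
    c=int(round(u/5+238));r=int(round(v/5+145)); f=lambda m:m[r-6:r+8,c-1:c+2].mean((1,2)).round().astype(int)
    print(i+1,f(a),f(b))
g=np.abs(a-b).mean(2)[145:204,240:395]   # plugs and antennas
print("plug area changed px",(g>40).sum(), np.argwhere(g>40)[:8].tolist())
st=arm.observe();print(st["clock"],st["position"],st["force"])
s=np.abs(np.load("scene0.npz")["pixels"].astype(float)-arm.get_image("scene")["pixels"]).mean(2)[225:305,245:410]; print("scene strip area changed",(s>40).sum())
```

```text
1 [170 166 187 190 188 173 162 160 156 106  59 112 255 216] [174 146 173 178 177 181 194 198 200 198 116 120 255 226]
2 [140 168 188 190 188 171 160 159 155 115  61 121 255 214] [147 177 198 199 199 180 170 168 166 120  66 130 255 223]
3 [147 167 188 189 188 172 160 159 155 113  68 124 255 214] [155 177 197 198 198 180 170 168 164 119  72 132 255 223]
4 [136 169 188 188 187 168 158 161 169 120  66 126 252 205] [144 178 197 198 196 176 167 169 179 127  71 134 254 215]
5 [134 168 187 187 185 167 158 161 178 129  71 149 245 189] [133 159 178 179 178 184 193 195 200 197 113 155 250 198]
plug area changed px 0 []
14.675 [0.42690619 0.50933216 0.19990706] [ 0.06165559 -0.28217426  0.10692318]
scene strip area changed 0
```

Rockers 1 and 5 have flipped. Rockers 2, 3 and 4 and the plugs are unchanged, and the hand is clear.

```bash
python3 -c "
from cell import arm
print(arm.sign_off())"
```

```text
the job is handed in; nothing more can be done
None
```

Outlets 1 (two-antenna repeater) and 5 (one-antenna gateway) are switched off, rockers 2–4 and all plugs look unchanged in the camera images, and the job was handed in with the hand clear at about 15 s.

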